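Close up a terminal module and clamp it under its retaining bar

TASK

On the assembly fixture, first push the loose white terminal module back between the two blue posts until it sits flush against the grey module behind it, with no gap. Then lay the yellow retaining bar across the tops of both posts, centred, and slide it back under the two metal lips until it is fully home against both stops, and let go of it. Leave the screwdriver, junction box, connector strip and pliers where they are.

Things in the scene. Friction and masses are not known exactly. Their poses are not given: they have to be found in the camera images.
- fixture: Fixed fixture on a dark steel base plate 200 (x) x 170 (y) x 10 mm. Origin: centre of its underside, on the table; x towards its back (away from the robot, give or take its yaw), y left, z up. Two blue posts leave a 74 mm wide channel, open at the front and above. Behind it stands a fixed grey module, 70 mm wide, front face at x = +54, top 56 mm above the table.
- left_post (a point): Middle of the free, flat top of the left blue post, at fixture x = 2, y = +52, z = 60 mm. The post is 30 mm wide in y and runs from x = -30 to x = +50 mm, where a blue stop rises. An aluminium lip on the stop reaches forward over the top to x = +34 mm; lip underside at z = 75.5, top at 81.5 mm: the slot beneath is 15.5 mm high, open to the front.
- right_post (a point): The same point on the right blue post, at fixture x = 2, y = -52, z = 60 mm; this post, its stop and its lip are like the left one's.
- module_home (a point): Where the white module's origin lies when it is flush against the grey module: fixture x = 32, y = 0, z = 10 mm (top of the base plate). Axes as the fixture's.
- bar_home (a point): Where the bar's origin (centre of its underside) lies when it is fully home: fixture x = 38, y = 0, z = 60 mm (height of the post tops). Axes as the fixture's.
- module: Loose white terminal module with a green terminal strip, 44 (x) x 70 (y) x 46 mm high, 0.15 kg, standing on the fixture's base plate at the front of the channel, 25 to 55 mm short of the grey module. Origin at the centre of its underside, axes about parallel to the fixture's; its top is 56 mm above the table.
- bar: Loose yellow steel retaining bar, plain, 160 long (its x) x 24 wide (its y) x 12 mm thick (its z), 0.22 kg, lying flat on the table to the left or the right of the fixture. Origin at the centre of its underside; either end may go either way.
- screwdriver: Black-handled screwdriver, 190 mm long (its x), loose on the table on the other side of the fixture from the bar; to be left alone.
- junction_box: White junction box with grey cover, 89 x 89 x 62 mm, loose on the table; origin at the centre of its underside; to be left alone.
- connector: Black connector strip, 35 x 100 x 36 mm, loose on the table; origin at the centre of its underside; to be left alone.
- pliers: Red-handled pliers, 160 mm long (its x) and 14 mm high, lying on the table at the right; to be left alone.

How it is judged:
On the way, in this order (a step that is already met when the one before it is completed fails the run):
1. The white module is flush against the grey one (gap under 3 mm, square to it) (x of module in the frame of module_home above -0.003 m and z of module in the frame of module_home below 0.003 m and angle between the x axis of module and the x axis of fixture, either way round below 0.05 rad and angle between module's own z axis and vertical below 0.05 rad), for 0.2 s.
2. The bar rests across both posts, fully home under the lips (x of bar in the frame of bar_home between -0.004 and 0.004 m and y of bar in the frame of bar_home between -0.015 and 0.015 m and z of bar in the frame of bar_home between -0.003 and 0.003 m and angle between the x axis of bar and the y axis of fixture, either way round below 0.05 rad and angle between bar's own z axis and vertical below 0.05 rad), for 0.2 s.
At the end, for the whole second after the job is handed in: The white module stands on the base plate flush against the grey one (gap under 3 mm, square within 0.05 rad); the bar lies flat on both post tops (height within 3 mm), under both lips, within 4 mm of its home against the stops, centred within 15 mm, square within 0.05 rad; both are at rest (all of step 1 and all of step 2 and linear speed of each of module, bar below 0.01 m/s); the robot touches nothing.
It fails at once if The robot moves the screwdriver by more than 30 mm (distance of screwdriver from where it was at the start of the episode above 0.03 m).
It fails at once if The robot moves the junction box by more than 30 mm (distance of junction_box from where it was at the start of the episode above 0.03 m).
It fails at once if The robot moves the black connector strip by more than 30 mm (distance of connector from where it was at the start of the episode above 0.03 m).
It fails at once if The robot moves the pliers by more than 30 mm (distance of pliers from where it was at the start of the episode above 0.03 m).
It also fails if it takes over 61 s, if anything falls off the work surface, if the arm or the gripper's body presses on something with over 40 N, if the wrist force passes 120 N, or if a joint passes its speed limit or range.

ROBOT

A 6-joint arm with a two-finger parallel gripper is mounted at the origin on the work surface. World frame = base frame: x ahead of the robot, y to its left, z up, the work surface at z = 0. Lengths are in m, angles in rad, forces in N, time in s.
With the tool pointing down it reaches from about 0.375 to 0.925 m from the base axis. Payload 5.7 kg.
Tool frame: the origin (TCP) lies on the centre line of the jaws, within the pads' length; the fingertips stand 11 mm ahead of it and the grasp point (between the pads) lies 8 mm behind it; z points along the fingers, y is the line along which they close (so a half turn about z gives the same grasp; the last joint's range is limited). The gripper opens to 88 mm and grips with 3 to 60 N. Pads are 20 mm wide; open, the fingers measure 115 mm over their backs; the gripper's body (75 mm by 178 mm) begins 61 mm behind the grasp point.
Start: joints at [-1.319, 0.359, 1.51, -0, 1.272, -0.115], TCP at [0.215, -0.56, 0.234] pointing down, gripper open.
Joint ranges: [-2.97, 2.97], [-1.01, 2.36], [0.21, 2.38], [-0.96, 4.11], [0.2, 2.71], [-2.98, 2.98]. Speed limits (rad/s): [2.39, 2.39, 3.14, 3.14, 3.14, 3.14].

INTERFACE

Orientations are given as a 3x3 rotation matrix whose columns are the frame's x, y, z axes.
In Python, from workcell import ctrl gives the robot as it stands. Calls block until the motion is done:
- ctrl.move_ptp(position, orientation): joint-space move of the TCP to a pose.
- ctrl.movel(position, rot=None, rate=0.15): straight line of the TCP; rot=None keeps the orientation; rate is the mean speed in m/s.
- ctrl.move_joints(angles): joint-space move.
- ctrl.command_gripper(opening): opening from 0.0 (shut) to 1.0 (fully open); the grip force is fixed at half the most; returns when the fingers have stopped.
- ctrl.pause(seconds).
- ctrl.solve_ik(position, orientation): joint angles nearest the present ones, or None.
- ctrl.get_obs(): the state.
- ctrl.snapshot(name): name is "scene" or "top"; returns a dict with "color" (420x560x3 uint8, red, green, blue), "fx", "fy", "cx", "cy" (pixels), "dist_coeffs" ([k1, k2, p1, p2, k3] as OpenCV has them; the pictures are not rectified), "R" (3x3) and "t" (3): a world point X has camera coordinates R X + t. Camera axes: x right, y down, z forward; pixel columns grow to the right and rows downward; lengths in m; the calibration is good to about 2 mm. A picture is of the moment at which its call begins. There is no depth.
A pose or a line that the arm cannot do raises ctrl.Unreachable and nothing moves.
- ctrl.job_done(): hands the job in; it is judged then, once.
The state is a dict: "time": time; "joints": joint angles; "joint_velocities": joint speeds; "joint_torque": joint torques, N m; "tcp_pos": TCP position; "orientation": TCP orientation; "contact_force": force on the tool from outside, world axes, zero at the start; "ft_torque": the same for the moment, N m; "opening": opening from 0.0 (shut) to 1.0 (fully open); "grasp_force": force on a finger pad.
Only numpy, scipy, OpenCV 4.12 (cv2) and the standard library are available. Lean on these libraries where they do the work, as an engineer would, in place of code of your own. Each camera call takes 0.05 s, during which the arm holds its last target. There are 200 camera calls.

## Working session

There is one attempt and no reset: what is moved stays moved. The work goes in short steps, each a Python script; the robot and the scene stay as the last script left them, time stands still between calls to the robot, and variables do not carry over. Pictures are saved under pics/ and viewed, at most 10 in all, crops included, and the job is handed in when it is done.

```bash
mkdir -p pics
python3 - <<'E'
from workcell import ctrl
import cv2,pickle,numpy as np
for n in("scene","top"):
    s=ctrl.snapshot(n); pickle.dump(s,open(f"pics/{n}0.pkl","wb"))
    cv2.imwrite(f"pics/{n}0.png",s["color"][...,::-1])
    print(n,s["fx"],s["dist_coeffs"],(-np.array(s["R"]).T@s["t"]).round(3))
E
```

```text
scene 423.59573763835016 [-0.09819532  0.          0.          0.          0.        ] [ 1.391 -0.399  1.04 ]
top 400.24770348850046 [-0.0776673  0.         0.         0.         0.       ] [ 0.401 -0.051  1.082]
```

View pics/scene0.png

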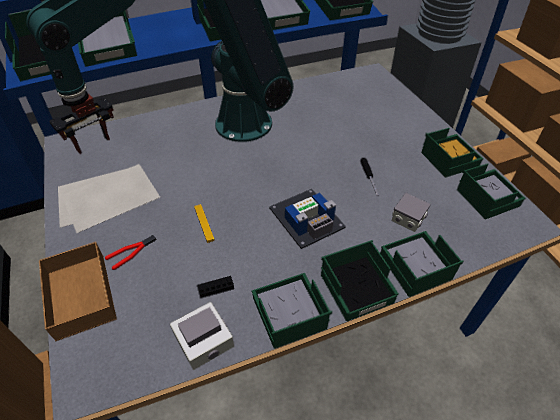

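View pics/top0.png

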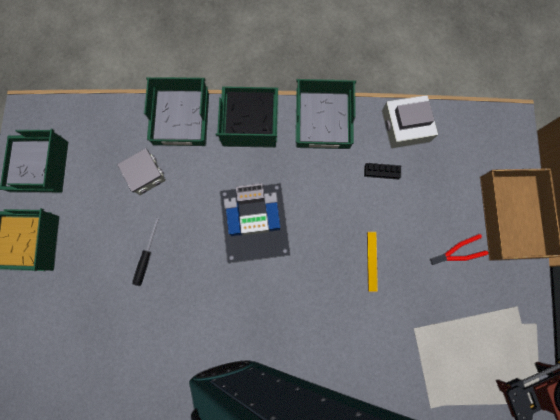

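The top view shows the fixture at about (255,222), the yellow bar at (373,262), and the screwdriver at (145,250). The robot's x axis points up in the image. Next I'll measure the plate, bar and module.

```bash
cat > h.py <<'E'
import cv2,pickle,numpy as np
def K(s): return np.array([[s["fx"],0,s["cx"]],[0,s["fy"],s["cy"]],[0,0,1.]])
def cast(s,px,z):
    px=np.asarray(px,float).reshape(-1,1,2)
    u=cv2.undistortPoints(px,K(s),np.array(s["dist_coeffs"])).reshape(-1,2)
    R=np.array(s["R"]);d=np.c_[u,np.ones(len(u))]@R;o=-R.T@np.array(s["t"])
    return o+d*((z-o[2])/d[:,2])[:,None]
def proj(s,P):
    return cv2.projectPoints(np.asarray(P,float).reshape(-1,1,3),cv2.Rodrigues(np.array(s["R"]))[0],np.array(s["t"],float),K(s),np.array(s["dist_coeffs"]))[0].reshape(-1,2)
def mask(s,lo,hi,roi):
    h=cv2.cvtColor(s["color"],cv2.COLOR_RGB2HSV);m=cv2.inRange(h,lo,hi)
    r=np.zeros_like(m);x0,y0,x1,y1=roi;r[y0:y1,x0:x1]=255;return m&r
def rect(s,m,z):
    """big contour cast to plane z -> minAreaRect in world (centre, size, box)"""
    c=max(cv2.findContours(m,cv2.RETR_EXTERNAL,cv2.CHAIN_APPROX_NONE)[0],key=cv2.contourArea)
    w=cv2.convexHull(cast(s,c,z)[:,:2].astype(np.float32)*1000)
    r=cv2.minAreaRect(w);return r,cv2.boxPoints(r)
E
python3 - <<'E'
from h import *
T=pickle.load(open("pics/top0.pkl","rb"));S=pickle.load(open("pics/scene0.pkl","rb"))
for n,s,b in(("top",T,(350,220,395,305)),("scene",S,(185,195,225,250))):
    r,bx=rect(s,mask(s,(18,120,90),(35,255,255),b),.012);print(n,"bar",r,bx.round().tolist())
h=cv2.cvtColor(T["color"],cv2.COLOR_RGB2HSV);print("hsv plate",h[255,245],"table",h[300,250])
m=mask(T,(0,0,0),(179,255,85),(210,175,300,270));r,bx=rect(T,m,.01);print("plate",r,bx.round().tolist())
m2=mask(T,(100,120,40),(125,255,255),(210,175,300,270));
n,l,st,ce=cv2.connectedComponentsWithStats(m2);print(st[1:].tolist())
a=cv2.resize(T["color"][170:275,205:300],None,fx=6,fy=5.7,interpolation=cv2.INTER_CUBIC)
cv2.imwrite("pics/c1.png",a[...,::-1])
a=cv2.resize(S["color"][180:255,262:352],None,fx=7,fy=7,interpolation=cv2.INTER_CUBIC)
cv2.imwrite("pics/c2.png",a[...,::-1])
E
```

```text
top bar ((469.325927734375, -290.72967529296875), (157.89073181152344, 25.806798934936523), 0.33322498202323914) [[390.0, -278.0], [390.0, -304.0], [548.0, -303.0], [548.0, -277.0]]
scene bar ((469.9510803222656, -291.905517578125), (162.0428466796875, 25.01722526550293), 0.3197670578956604) [[389.0, -280.0], [389.0, -305.0], [551.0, -304.0], [551.0, -279.0]]
hsv plate [117  33  70] table [114  19 131]
plate ((568.8037109375, 27.34222412109375), (196.88455200195312, 168.1763458251953), 8.560023307800293) [[459.0, 96.0], [484.0, -70.0], [679.0, -41.0], [654.0, 125.0]]
[[266, 203, 14, 28, 315], [226, 204, 15, 32, 341]]
```

View pics/c1.png

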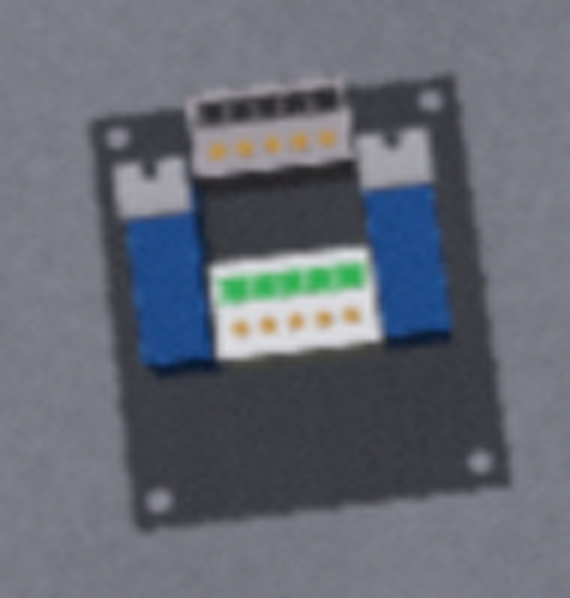

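View pics/c2.png

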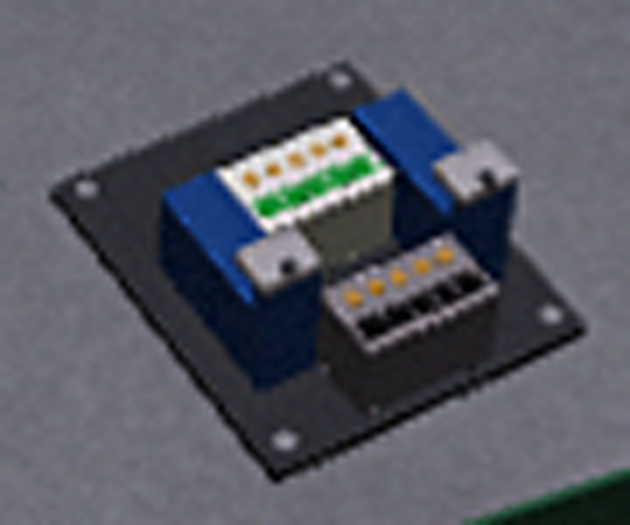

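The crops show the white module about 35 mm short of the grey module. In the top crop, the plate corners are near (92,118), (452,75), (508,482) and (138,528), and the channel is clear. I'll cross-check the fixture frame and reachability, then push.

Run:
```python
from h import *
from workcell import ctrl
T=pickle.load(open("pics/top0.pkl","rb"));S=pickle.load(open("pics/scene0.pkl","rb"))
c=np.array([[50,190],[345,62],[587,328],[277,474]])/7+[262,180]-.5
r=cv2.minAreaRect((cast(S,c,.01)[:,:2]*1000).astype(np.float32));print("scene plate",r)
w=cast(S,c,.01);print(np.linalg.norm(np.diff(w,axis=0),axis=1))
c=np.array([[92,118],[452,75],[508,482],[138,528]])/[6,5.7]+[205,170]-.5
w=cast(T,c,.01);print("top",w.mean(0),np.linalg.norm(np.diff(w,axis=0),axis=1), np.degrees([np.arctan2(*(w[0]-w[3])[1::-1]),np.arctan2(*(w[1]-w[2])[1::-1])]))
# known points in fixture frame
o=np.array([.569,.0275]);a=np.radians(8.5);Rz=np.array([[np.cos(a),-np.sin(a)],[np.sin(a),np.cos(a)]])
def fx(p): return (p[:,:2]-o)@Rz*1000
q=np.array([[118,216],[190,212],[364,190],[432,182]])/[6,5.7]+[205,170]-.5;print("lip front (34,+-37..67)",fx(cast(T,q,.0815)).round(1).tolist())
q=np.array([[212,265],[366,246],[383,341],[217,359]])/[6,5.7]+[205,170]-.5;print("module top",fx(cast(T,q,.056)).round(1).tolist())
q=np.array([[218,170],[345,118],[395,172],[268,232]])/7+[262,180]-.5;print("module top sc",fx(cast(S,q,.056)).round(1).tolist())
q=np.array([[238,250],[300,226],[435,160],[485,140]])/7+[262,180]-.5;print("lip fr sc",fx(cast(S,q,.0815)).round(1).tolist())
q=np.array([[163,195],[218,170],[355,112],[402,88]])/7+[262,180]-.5;print("post fr (-30)sc",fx(cast(S,q,.06)).round(1).tolist())
def R(t): return np.c_[[np.sin(t),-np.cos(t),0],[np.cos(t),np.sin(t),0],[0,0,-1.]]
for d in(0,180): 
  print(d,ctrl.solve_ik([.53,.02,.05],R(a+np.pi/2+np.radians(d))),ctrl.solve_ik([.469,-.291,.05],R(np.pi/2+np.radians(d))),ctrl.solve_ik([.6,.03,.08],R(a+np.radians(d))))
```

```text
scene plate ((570.3060913085938, 27.159530639648438), (200.61630249023438, 168.83087158203125), 9.148388862609863)
[0.16883087 0.20062468 0.16699469]
top [0.57034987 0.02783147 0.01      ] [0.16663328 0.19847371 0.16628697] [8.52486895 8.42482975]
lip front (34,+-37..67) [[35.9, 67.9], [33.8, 37.2], [34.3, -37.3], [34.2, -66.5]]
module top [[13.4, 32.7], [13.6, -34.6], [-30.9, -36.6], [-29.9, 35.4]]
module top sc [[-32.4, -34.1], [-31.0, 34.4], [9.5, 35.1], [11.5, -34.8]]
lip fr sc [[33.0, -64.8], [34.7, -34.0], [31.5, 39.7], [32.6, 66.2]]
post fr (-30)sc [[-28.5, -65.7], [-29.2, -36.1], [-28.7, 38.2], [-30.8, 65.8]]Traceback (most recent call last):
  File "<stdin>", line 19, in <module>
  File "scipy/spatial/transform/_rotation.pyx", line 1143, in scipy.spatial.transform._rotation.Rotation.from_matrix
ValueError: Non-positive determinant (left-handed or null coordinate frame) in rotation matrix 0: [[ 0.98901586 -0.14780941  0.        ]
 [ 0.14780941  0.98901586  0.        ]
 [ 0.          0.         -1.        ]].
```

The fixture agrees across both views: origin (0.5695, 0.0275), yaw 8.6°. The module's front face is at about x = -31 mm. Starting the push.

```bash
cat >> h.py <<'E'
o=np.array([.5695,.0275]);a=np.radians(8.6);Rz=np.array([[np.cos(a),-np.sin(a)],[np.sin(a),np.cos(a)]])
def R(t): return np.c_[[-np.sin(t),np.cos(t),0],[np.cos(t),np.sin(t),0],[0,0,-1.]]
def F(x,y,z): return np.r_[o+Rz@[x/1000,y/1000],z/1000]
def slide(ctrl,x0,x1,y,z,lim,step=1.):
    """creep along fixture x until the force against it rises by lim N"""
    f0=np.array(ctrl.get_obs()["contact_force"]);log=[]
    for x in np.arange(x0+step,x1+1e-6,step):
        ctrl.movel(F(x,y,z),rate=.02)
        f=(np.array(ctrl.get_obs()["contact_force"])-f0); fx=f[:2]@Rz[:,0]; log.append((float(x),round(float(fx),1)))
        if -fx>lim: break
    return log
E
python3 - <<'E'
from h import *
from workcell import ctrl
J=ctrl.get_obs()["joints"]
for d in(0,np.pi):
  for p,t in((F(-60,0,33),a+np.pi/2),([.469,-.291,.013],np.pi/2),(F(38,0,73),a)):
    j=ctrl.solve_ik(p,R(t+d)); print(d,None if j is None else np.round(j,2))
E
```

```text
0 [-0.1   0.51  1.9  -0.    0.74 -1.82]
0 [-0.68  0.58  1.81 -0.    0.75 -2.25]
0 [-0.06  0.55  1.65 -0.    0.95 -0.21]
3.141592653589793 [-0.1   0.51  1.9  -0.    0.74  1.32]
3.141592653589793 [-0.68  0.58  1.81 -0.    0.75  0.89]
3.141592653589793 [-0.06  0.55  1.65 -0.    0.95  2.93]
```

Run:
```python
from h import *
from workcell import ctrl
t=a+np.pi*1.5
ctrl.move_ptp(F(-60,0,160),R(t)); ctrl.command_gripper(.34)
ctrl.movel(F(-60,0,33),rate=.2); print(ctrl.get_obs()["opening"],ctrl.get_obs()["time"])
ctrl.movel(F(-8,0,33),rate=.06)
print(slide(ctrl,-8,8,0,33,8)); print(ctrl.get_obs()["time"])
s=ctrl.snapshot("scene");pickle.dump(s,open("pics/s1.pkl","wb"))
```

```text
0.33957917896279516 4.2083
[(-7.0, -0.9), (-6.0, -1.5), (-5.0, -0.5), (-4.0, -1.2), (-3.0, -0.7), (-2.0, -3.5), (-1.0, -5.6), (0.0, -7.2), (1.0, -9.8)]
7.475
```

Run:
```python
from h import *
from workcell import ctrl
print(slide(ctrl,1,6,0,33,12)); print(ctrl.get_obs()["tcp_pos"]-F(0,0,33))
ctrl.movel(F(-15,0,33),rate=.1); ctrl.movel(F(-40,0,160),rate=.3)
ctrl.command_gripper(1.0)
ctrl.move_ptp([.469,-.291,.10],R(np.pi*1.5)); print(ctrl.get_obs()["time"])
for n in("scene","top"):
    s=ctrl.snapshot(n);pickle.dump(s,open(f"pics/{n}2.pkl","wb"))
    b=(262,180,352,255) if n=="scene" else (205,170,300,275)
    c=s["color"][b[1]:b[3],b[0]:b[2]]
    cv2.imwrite(f"pics/{n}2.png",cv2.resize(c,None,fx=5.5,fy=5.5,interpolation=cv2.INTER_CUBIC)[...,::-1])
im=[cv2.resize(cv2.imread(f"pics/{n}2.png"),(395,500)) for n in("scene","top")]
cv2.imwrite("pics/v2.png",np.hstack(im))
```

```text
[(2.0, -1.2), (3.0, -3.7), (4.0, -6.0), (5.0, -8.3), (6.0, -9.3)]
[-0.00267692  0.00015526 -0.00095913]
11.95
```

View pics/v2.png

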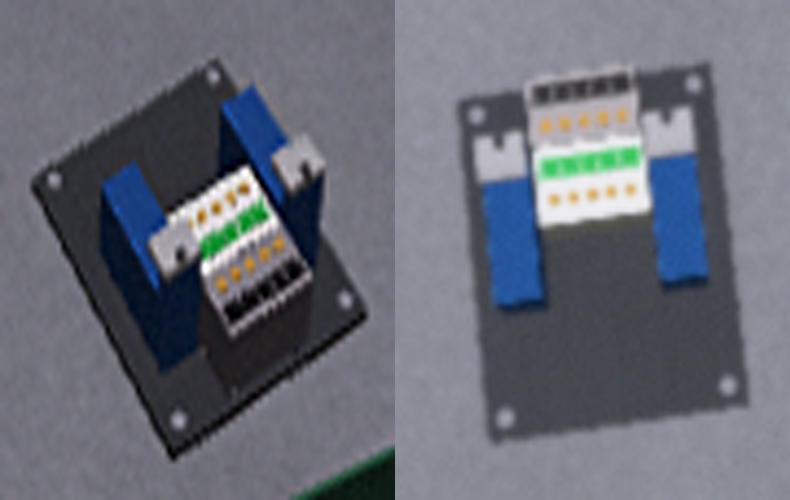

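The module is flush: in the pair of crops, the white block touches the grey one with no dark gap around (590,140) in the top view. Next is the bar.

Run:
```python
from h import *
from workcell import ctrl
g=np.array([.4695,-.2912,.014])
ctrl.movel(g,rate=.15); print(ctrl.get_obs()["tcp_pos"],ctrl.get_obs()["contact_force"])
ctrl.command_gripper(0.0); o1=ctrl.get_obs(); print(o1["opening"]*88,o1["grasp_force"])
ctrl.movel(g+[0,0,.15],rate=.2)
ctrl.move_ptp(F(0,0,160),R(a)); o1=ctrl.get_obs(); print(o1["opening"]*88,o1["time"],o1["tcp_pos"]-F(0,0,160))
ctrl.movel(F(0,0,95),rate=.15)
for n,b in(("scene",(252,150,362,255)),("top",(195,165,305,270))):
    s=ctrl.snapshot(n);pickle.dump(s,open(f"pics/{n}3.pkl","wb"))
    c=s["color"][b[1]:b[3],b[0]:b[2]]
    cv2.imwrite(f"pics/{n}3.png",cv2.resize(c,(395,377),interpolation=cv2.INTER_CUBIC)[...,::-1])
cv2.imwrite("pics/v3.png",np.hstack([cv2.imread(f"pics/{n}3.png") for n in("scene","top")]))
```

```text
[ 0.47003206 -0.29120763  0.01443246] [1.16856931 0.41485662 0.23225664]
23.994707003555842 29.998396039009094
23.85314348715845 15.9417 [-0.00023476 -0.00073021 -0.00059575]
```

View pics/v3.png

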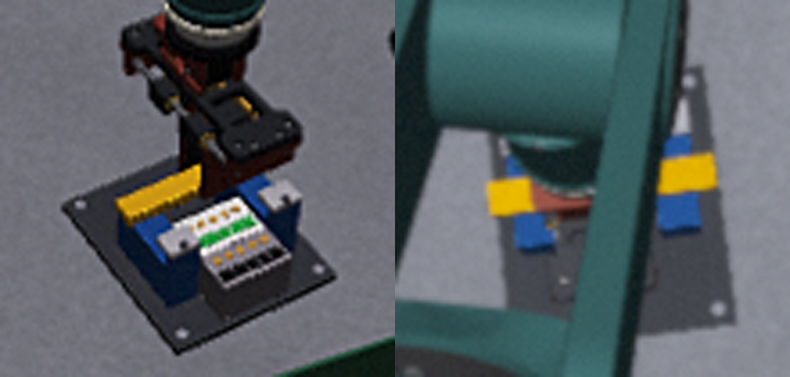

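The bar is held across both posts and square. I'll measure its centring, then lower it until it touches.

Run:
```python
from h import *
from workcell import ctrl
T=pickle.load(open("pics/top3.pkl","rb"))
m=mask(T,(18,120,90),(35,255,255),(195,165,305,270))
n,l,st,_=cv2.connectedComponentsWithStats(m);l[np.isin(l,[i for i in range(1,n) if st[i,4]<30])]=0
p=np.argwhere(l>0)[:,::-1].astype(np.float32)
q=(cast(T,p,.093)[:,:2]-o)@Rz*1000
r=cv2.minAreaRect(q.astype(np.float32));print(r)
y=-(q[:,1].max()+q[:,1].min())/2; print("span",np.ptp(q[:,1]),"dy",y)
if not(150<np.ptp(q[:,1])<170 and abs(y)<15): raise SystemExit
ctrl.movel(F(0,y,78),rate=.1); f0=ctrl.get_obs()["contact_force"][2]
for z in np.arange(77,70,-1.):
    ctrl.movel(F(0,y,z),rate=.03); ob=ctrl.get_obs();f=ob["contact_force"][2]-f0
    print(z,round(ob["tcp_pos"][2]*1e3,1),round(f,1))
    if abs(f)>3: break
ob=ctrl.get_obs();print(ob["time"],ob["ft_torque"],ob["tcp_pos"]-F(0,y,z))
```

```text
((2.5848608016967773, -1.4816818237304688), (160.12979125976562, 25.9869441986084), 89.89693450927734)
span 160.1431226062339 dy 1.4736687712963459
77.0 77.5 0.0
76.0 76.0 -0.5
75.0 74.9 -0.8
74.0 74.0 -0.5
73.0 73.9 9.2
18.1917 [-0.01187782  0.34307293  0.01373053] [ 7.48607550e-05 -7.59859578e-06  9.46861363e-04]
```

Run:
```python
from h import *
from workcell import ctrl
y=1.5
ctrl.command_gripper(.45); ctrl.movel(F(0,y,74.3),rate=.05); ctrl.command_gripper(0.0)
print(ctrl.get_obs()["opening"]*88)
ctrl.movel(F(8,y,74.3),rate=.03);print(ctrl.get_obs()["contact_force"])
ctrl.movel(F(30,y,74.3),rate=.03);print(ctrl.get_obs()["contact_force"])
print(slide(ctrl,30,44,y,74.3,15))
ob=ctrl.get_obs();print(ob["time"],((ob["tcp_pos"][:2]-o)@Rz*1e3),ob["tcp_pos"][2],ob["contact_force"],ob["ft_torque"],ob["opening"]*88)
```

```text
23.703751092482896
[0.17448015 1.10490041 0.14697711]
[0.18159881 0.1125068  0.59628463]
[(31.0, -2.1), (32.0, -3.1), (33.0, -1.7), (34.0, -1.5), (35.0, -3.0), (36.0, -2.4), (37.0, -3.9), (38.0, -6.2), (39.0, -8.0), (40.0, -11.2), (41.0, -13.1), (42.0, -15.3)]
23.6167 [37.03484371  1.57096113] 0.07421527423675996 [-14.70160992  -3.83875     14.89769006] [-0.65525672  2.35134816  0.01564103] 23.52844916122206
```

The bar stalled at x = 37 with the force rising, so it is against the stops. I'll release, retreat and look.

Run:
```python
from h import *
from workcell import ctrl
y=1.5
ctrl.movel(F(38.5,y,74.3),rate=.03)
ctrl.command_gripper(.45); ob=ctrl.get_obs();print(ob["contact_force"],ob["tcp_pos"])
ctrl.movel(F(37,y,170),rate=.15)
ctrl.move_ptp([.42,-.3,.3],R(a))
for n,b in(("scene",(262,180,352,255)),("top",(205,170,300,275))):
    s=ctrl.snapshot(n);pickle.dump(s,open(f"pics/{n}4.pkl","wb"))
    c=s["color"][b[1]:b[3],b[0]:b[2]]
    cv2.imwrite(f"pics/{n}4.png",cv2.resize(c,(395,400),interpolation=cv2.INTER_CUBIC)[...,::-1])
    m=mask(s,(18,150,90),(35,255,255),b);mm=cv2.morphologyEx(m,cv2.MORPH_OPEN,np.ones((3,3)))
    q=(cast(s,np.argwhere(mm>0)[:,::-1].astype(np.float32),.072)[:,:2]-o)@Rz*1000
    print(n,q.min(0),q.max(0),cv2.minAreaRect(q.astype(np.float32)))
cv2.imwrite("pics/v4.png",np.hstack([cv2.imread(f"pics/{n}4.png") for n in("scene","top")]));print(ctrl.get_obs()["time"])
```

```text
[ 0.48288089  0.17505517 -0.80408917] [0.60784408 0.03476559 0.0742821 ]
scene [ 24.57193152 -80.09064149] [51.01649921 37.77224755] ((38.56841278076172, -21.180728912353516), (118.01624298095703, 26.366426467895508), 89.14888000488281)
top [ 25.10551857 -79.28260053] [50.14458373 80.13268317] ((37.47773361206055, 0.4300689697265625), (159.3857421875, 24.8103084564209), 89.80146789550781)
26.75
```

View pics/v4.png

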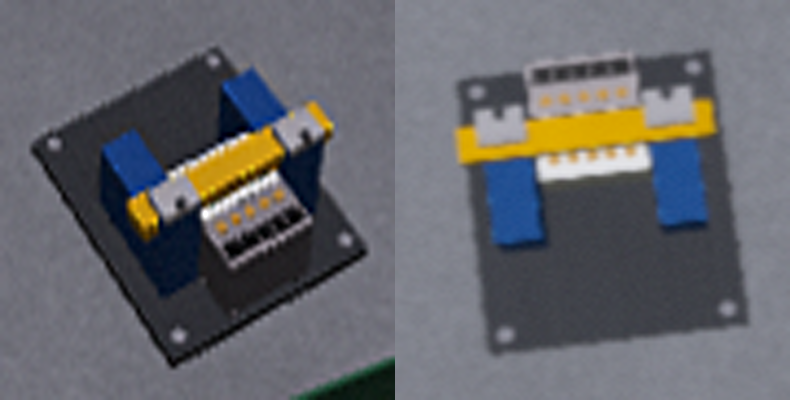

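The bar sits under both lips, centred at x ≈ 38 and y ≈ 0.4 mm, and square. The white module is still against the grey one, so I'm handing in.

```bash
python3 -c "
from workcell import ctrl
print(ctrl.job_done())"
```

```text
the job is handed in; nothing more can be done
None
```

I handed the job in at about 27 s of the 61 s: the white module is flush against the grey one, and the bar is home under both lips and released (measured x ≈ 38, y ≈ 0.4 mm, square); no verdict came back.

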